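# Fit a new relay in the kiln's control box and hold its cover half shut

## Robot

A 7-joint arm with a two-finger parallel gripper is mounted at the origin on the work surface. World frame = base frame: x ahead of the robot, y to its left, z up, the work surface at z = 0. Lengths are in m, angles in rad, forces in N, time in s.
With the tool pointing down it reaches from about 0.425 to 0.875 m from the base axis. Payload 4.7 kg.
Tool frame: the origin (TCP) lies midway between the tips of the shut fingers; the grasp point (between the pads) lies 19 mm behind it; z points along the fingers, y is the line along which they close (so a half turn about z gives the same grasp; the last joint's range is limited). The gripper opens to 87 mm and grips with 3 to 60 N. Pads are 19 mm wide; open, the fingers measure 117 mm over their backs; the gripper's body (75 mm by 190 mm) begins 51 mm behind the grasp point.
Start: joints at [1.123, 0.321, -0.07, 1.45, 0.023, 1.371, -0.057], TCP at [0.29, -0.582, 0.223] pointing down, gripper open.
Joint ranges: [-2.86, 2.86], [-0.3, 2.09], [-1.38, 1.24], [0.06, 2.45], [-1.56, 4.7], [0.09, 2.05], [-2.69, 2.69]. Speed limits (rad/s): [2.57, 2.57, 3.14, 3.14, 3.14, 3.14, 3.14].

## Interface

Orientations are given as a rotation vector (axis times angle).
In Python, from bench import ctrl gives the robot as it stands. The module is installed in compiled form; this text tells all that it offers.
- The arm moves only by the shell command python3 -m handwheel 'ROWS' [FORCE]. ROWS is JSON, a list of rows, each a list of 7 numbers: the finger opening in m, from 0 to 0.087, then the shift along the tool's x, y, z in m, then the turn, a rotation vector about the tool's x, y, z in degrees. A call has 1 to 12 rows; each row shifts and turns the commanded pose from where the row before left it, along the tool's axes as they then stand; what a row does not reach is not made up. A row lasts 1/8 s, in which the tool goes at most 62.5 mm and 10.7 degrees, less where a joint would pass 70% of its speed; a pose out of reach is approached as far as the arm can. A call is refused whole if a number of a shift passes 0.0625 or a number of a turn 10.7, either way. A call with a gripper value outside its range is refused whole. The fingers move at their own pace and stop on an object; FORCE is the grip in N (left out, the last holds). Time passes only in rows, so rows that do not move let the fingers close. It gives the time, the measured TCP pose, the force, the opening and the grip force at its end, in the units of the state.
- ctrl.get_state(): the state, without advancing time (a new reading comes with each control period).
- ctrl.get_image(name): name is "scene" or "side" or "wrist"; returns (picture, depth): 420x560x3 uint8, blue, green, red; 420x560 float32, m along the optical axis (not along the pixel's ray), 0 where there is no reading.
- ctrl.camera_info(name): a dict with "intrinsics" (3x3 intrinsics, pixels), "R" (3x3) and "t" (3): a world point X has camera coordinates R X + t. Camera axes: x right, y down, z forward; pixel columns grow to the right and rows downward; lengths in m; the calibration is good to about 2 mm. The wrist camera is an equidistant fisheye: a pixel r from the principal point sees the ray r / f radians off the axis. A picture is of the moment at which its call begins: read the wrist's pose just before it. camera_info takes no time and is no camera call; for the wrist camera it gives the pose at the moment of the call.
- ctrl.close_job(): hands the job in; it is judged then, once.
The state is a dict: "time": time; "joint_positions": joint angles; "qd": joint speeds; "joint_torque": joint torques, N m; "position": TCP position; "tool_rot": TCP orientation; "ft_force": force on the tool from outside, world axes, zero at the start; "torque": the same for the moment, N m; "grip_width": opening from 0.0 (shut) to 1.0 (fully open); "grip_force": force on a finger pad.
Only numpy, scipy, OpenCV 4.12 (cv2) and the standard library are available. Lean on these libraries where they do the work, as an engineer would, in place of code of your own. Each camera call takes 0.05 s, during which the arm holds its last target. There are 200 camera calls.

## Task

Put the new relay (white with a blue base, not the burnt brown one) fully home in the empty socket of the open kiln control box, let go of it and swing the orange locking lever shut over it. Then bring the blue cover forward and hold it 60 degrees open, steadily and without ever letting it drop shut, so that I can plug its short keypad lead in: finish while still holding it there with the gripper, with nothing else propping it. Leave the other things on the bench where they are.

Things in the scene. Friction and masses are not known exactly. Their poses are not given: they have to be found in the camera images.
- relay: the new relay to be fitted, loose, standing upright on the bench: a white block with a blue base, 38 mm (its x) by 28 mm (its y) by 48 mm high, about 70 g; origin at the centre of its underside, z up. Its foot is symmetrical: it fits the pocket either way round (yaw or yaw + 180 degrees), long side along the socket's x
- old_relay: the burnt relay, same size and shape as the new one, brown with a black base, standing on the bench; leave it alone
- box: kiln control box, fixed, lying on its back: grey steel, open at the top, 260 (x) by 200 (y) by 90 mm high, walls 2 mm; origin at the centre of its underside, x away from the robot, y away from the cover's hinge side. Transformer, terminal strip and a second, occupied socket (all below 80 mm) stand along its -y and +x walls, 35 mm or more clear of the empty pocket
- pocket (a point): centre of the floor of the empty socket's pocket, 24 mm above the bench; x along the pocket's long side, z up. The pocket is 43 by 33 mm (2.5 mm play each side), 12 mm deep with a chamfered mouth, in the top of a black socket block 96 mm (x) by 52 mm (y), fixed in the box. A seated relay has its origin at this point, its top 48 mm above it
- lever (a joint): orange locking lever of the empty socket: 0 = shut (upright, its hook over the top of a seated relay; a hard stop), grows as it leans away from the relay towards the socket's -x; up to 1.1 rad. It stays where it is left (stiff hinge, under 2 N at its tip). It cannot shut unless the relay is fully down
- lever_tip (a point): top end of the locking lever, a bar 16 mm wide (along the socket's y), 5 mm thick, 45 mm from its hinge to this point. The hinge lies 25.5 mm from the pocket centre towards the socket's -x and 17 mm above the pocket floor; shut, the lever's outer face is 28 mm from the pocket centre. Push it towards +x of the socket to shut it
- cover (a joint): hinged blue cover of the box: 0 = shut, 1.047 rad = 60 degrees open, 1.571 = upright, 1.83 = leaning back on its stop, where it rests at the start. The hinge is free: forward of upright it falls shut by its own weight (about 0.4 kg; about 1 N at the edge holds it at 60 degrees)
- cover_edge (a point): middle of the cover's free edge, half way through its thickness; the cover is a flat panel 264 mm wide (along the hinge), 204 mm from hinge to free edge, 14 mm thick; the edge can be pinched across the thickness. The point turns with the cover: x along the hinge, y from the hinge to the free edge, z out of its outer face (keypad side)
- cover_hinge (a point): middle of the hinge line, which runs along the box's x on the top of its -y wall, 90 mm above the bench; with the axes of the box. At angle a the middle of the cover's inner face at its free edge lies 204 mm away, at 204 cos(a) mm towards +y of the box and 204 sin(a) mm up
- screwdriver: screwdriver lying on the bench; leave alone
- screw_dish: small steel dish, 90 mm across; leave alone
- glaze_jar: amber glaze jar with a white cap, 85 mm high; leave alone
- brush: brush lying on the bench; leave alone
- bisque_cup: terracotta cup, 80 mm across, 85 mm high; leave alone
- multimeter: yellow multimeter lying on the bench, 150 by 75 mm; leave alone

How it is judged:
By the outcome, as a careful person would: the job done as asked, in the order asked, and still so for the second after the job is handed in, while the arm keeps its last pose, push and grip.
It also fails if it takes over 58 s, if anything falls off the work surface, if the arm or the gripper's body presses on something with over 40 N, if the wrist force passes 120 N, or if a joint passes its speed limit or range.

## Working session

There is one attempt and no reset: what is moved stays moved. The work goes in short steps, Python scripts to look and compute and a shell command to move; the robot and the scene stay as the last step left them, time stands still between calls to the robot, and variables do not carry over. Pictures are saved under pics/ and viewed, at most 12 in all, crops included, and the job is handed in when it is done.

```bash
mkdir -p pics; ls
cat > h.py <<'E'
import numpy as np, cv2, pickle
from scipy.spatial.transform import Rotation as R
from bench import ctrl
def grab(n):
    i=ctrl.camera_info(n); p,d=ctrl.get_image(n); pickle.dump((i,p,d),open(f'{n}.pkl','wb')); return i,p,d
def load(n): return pickle.load(open(f'{n}.pkl','rb'))
def pts(i,d):
    K=np.array(i['intrinsics']);v,u=np.mgrid[:d.shape[0],:d.shape[1]]
    c=np.stack([(u-K[0,2])/K[0,0]*d,(v-K[1,2])/K[1,1]*d,d],-1)
    return (c-np.array(i['t']))@np.array(i['R'])   # R^T(c-t)
E
python3 - <<'E'
from h import *
for n in('scene','side'):
    i,p,d=grab(n); cv2.imwrite(f'pics/{n}0.png',p); print(n,np.round(i['intrinsics'],1).tolist(),np.round(i['R'],3).tolist(),np.round(i['t'],3))
s=ctrl.get_state();print(s)
E
```

```text
pics
scene [[418.3, 0.0, 280.4], [0.0, 418.3, 206.1], [0.0, 0.0, 1.0]] [[0.601, 0.799, 0.021], [0.51, -0.363, -0.78], [-0.616, 0.479, -0.625]] [-0.318 -0.236  1.618]
side [[527.6, 0.0, 280.1], [0.0, 527.6, 214.6], [0.0, 0.0, 1.0]] [[-0.885, -0.466, -0.005], [-0.357, 0.684, -0.636], [0.3, -0.561, -0.772]] [0.475 0.277 1.434]
{'time': 0.1, 'joint_positions': array([ 1.12310811,  0.32172494, -0.07008722,  1.45155259,  0.02257629,
        1.37080473, -0.05686349]), 'qd': array([ 5.05974142e-04, -2.32239360e-03, -3.88356722e-05, -4.24248601e-03,
       -1.06047974e-03,  1.58071982e-03,  1.88884383e-03]), 'joint_torque': array([-2.00592845e-04, -4.92574382e+01, -4.05581295e-01, -3.13397670e+01,
       -6.39348105e-02,  3.95801570e-02,  9.38868311e-05]), 'position': array([ 0.289351  , -0.58148871,  0.22158665]), 'tool_rot': array([-3.05660237e+00, -7.18666499e-01,  7.18231841e-04]), 'ft_force': array([-0.24936655, -0.4934903 , -0.6291764 ]), 'torque': array([-0.05611671, -0.04764092,  0.019599  ]), 'grip_force': 0.0, 'grip_width': 0.995895900184828}
```

View pics/scene0.png

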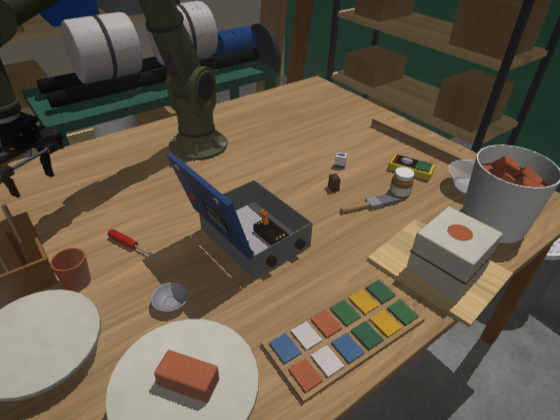

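View pics/side0.png

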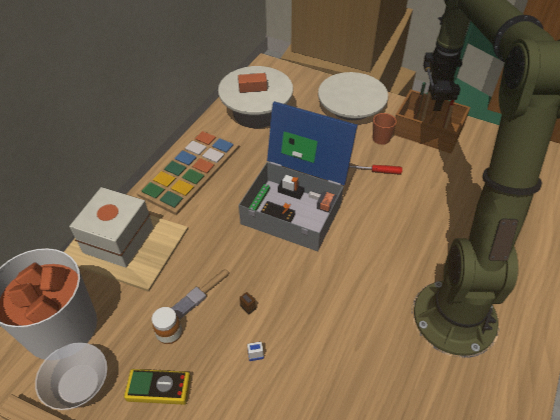

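The scene view shows the new relay at about (341,158), the old one at (334,183), and the box at (255,228) with the orange lever at (265,215). In the side view these are at (256,350), (248,302) and (290,205), with the empty socket at about (277,211).

Run:
```python
from h import *
ims=[]
for n,c,bx in(('side',(256,350),(235,180,350,250)),('scene',(341,158),(195,180,315,275))):
    i,p,d=load(n);W=pts(i,d);u,v=c
    print(n,'bench z near relay',np.round(W[v+25:v+30,u-5:u+5,2].mean(),4))
    w=W[v-16:v+17,u-16:u+17].reshape(-1,3);q=p[v-16:v+17,u-16:u+17].reshape(-1,3)
    m=(w[:,2]>.006)&(w[:,2]<.06);w=w[m];print('relay pts',len(w),w.min(0).round(3),w.max(0).round(3))
    t=w[w[:,2]>.043];r=cv2.minAreaRect((t[:,:2]*1000).astype(np.float32));print('top',len(t),t[:,2].mean().round(4),np.round(r[0],1),np.round(r[1],1),round(r[2],1))
    f=cv2.minAreaRect((w[:,:2]*1000).astype(np.float32));print('foot',np.round(f[0],1),np.round(f[1],1),round(f[2],1))
    hsv=cv2.cvtColor(p,cv2.COLOR_BGR2HSV)
    x0,y0,x1,y1=bx
    sub=np.zeros(d.shape,bool);sub[y0-15:y1+15,x0-15:x1+15]=1
    rim=sub&(abs(W[...,2]-.088)<.006)&(hsv[...,1]<70);t=W[rim];r=cv2.minAreaRect((t[:,:2]*1000).astype(np.float32));print('rim',len(t),t[:,2].mean().round(4),np.round(r[0],1),np.round(r[1],1),round(r[2],1))
    org=sub&(hsv[...,0]<14)&(hsv[...,1]>160)&(hsv[...,2]>120)&(W[...,2]>.03)
    nl,lab,st,ce=cv2.connectedComponentsWithStats(org.astype(np.uint8))
    for k in range(1,nl):
        if st[k,4]>4: print('orange',ce[k].round(1),st[k,4],W[lab==k].min(0).round(3),W[lab==k].max(0).round(3))
    a=cv2.resize(p[y0:y1,x0:x1],None,fx=5,fy=5,interpolation=cv2.INTER_CUBIC);cv2.imwrite(f'pics/{n}crop.png',a)
    blue=(hsv[...,0]>100)&(hsv[...,0]<125)&(hsv[...,1]>120)&(W[...,2]>.1)&(W[...,2]<.35)&(abs(W[...,1])<.9)
    nl,lab,st,ce=cv2.connectedComponentsWithStats(blue.astype(np.uint8));k=1+np.argmax(st[1:,4]);t=W[lab==k];print('cover',ce[k],len(t),t.min(0).round(3),t.max(0).round(3))
    c=t.mean(0);print('normal',np.linalg.svd(t-c,full_matrices=False)[2][2].round(3),c.round(3))
```

```text
side bench z near relay 0.0
relay pts 267 [0.402 0.292 0.006] [0.465 0.379 0.056]
top 154 0.0484 [424.  347.7] [36.9 27.8] 41.0
foot [433.3 336. ] [61.3 88.5] 3.9
rim 496 0.0873 [ 558.6 -120.7] [263.5 218.8] 4.0
orange [294.4 179.1] 20 [ 0.577 -0.196  0.072] [ 0.593 -0.181  0.084]
orange [285.9 206.7] 23 [ 0.549 -0.088  0.048] [ 0.567 -0.073  0.084]
cover [313.14355169 140.580348  ] 3908 [ 0.436 -0.285  0.1  ] [ 0.698 -0.207  0.293]
normal [-0.06   0.965  0.257] [ 0.556 -0.25   0.203]
scene bench z near relay 0.0111
relay pts 155 [0.407 0.241 0.006] [0.505 0.367 0.053]
top 57 0.0477 [464.  304.1] [ 36.2 143.4] 41.2
foot [461.5 301.6] [ 37.6 143.3] 37.4
rim 465 0.0875 [ 560.5 -125.1] [264.8 219.7] 3.4
orange [263.6 212. ] 21 [ 0.55  -0.089  0.074] [ 0.568 -0.075  0.082]
orange [265.9 220.2] 17 [ 0.56  -0.087  0.047] [ 0.573 -0.075  0.062]
cover [69.41151386 10.25906183] 938 [-1.463 -0.176  0.182] [-1.187  0.075  0.296]
normal [ 0.424  0.04  -0.905] [-1.217 -0.069  0.243]
```

View pics/sidecrop.png

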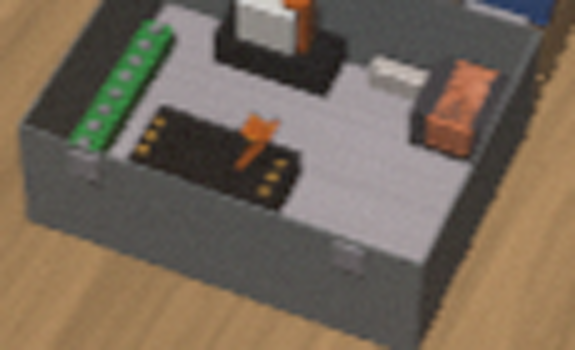

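View pics/scenecrop.png

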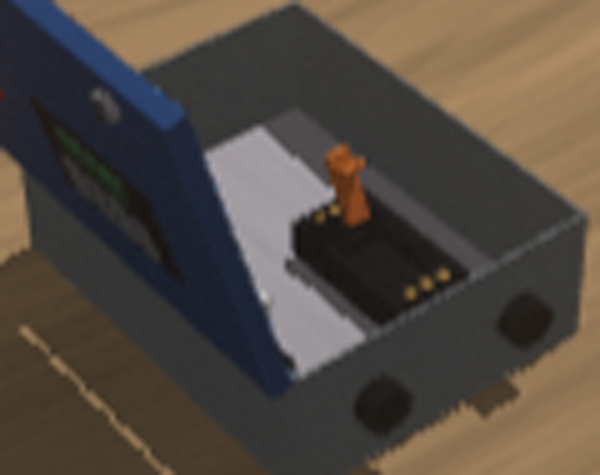

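The crops show the black socket block with the lever at its robot-side end: side crop corners at about (160,108), (300,152), (285,208) and (132,155). The pocket is the dark recess at about (375,250) in the scene crop.

Run:
```python
from h import *
s=ctrl.get_state();print(R.from_rotvec(s['tool_rot']).as_matrix().round(3).tolist())
for n in('side','scene'):
    i,p,d=load(n);W=pts(i,d)
    hsv=cv2.cvtColor(p,cv2.COLOR_BGR2HSV)
    inb=(abs(W[...,0]-.6)<.09)&(abs(W[...,1]+.08)<.06)
    blk=inb&(abs(W[...,2]-.036)<.005)&(hsv[...,2]<90)
    blk2=inb&(abs(W[...,2]-.036)<.004)
    for b in(blk,blk2):
        t=W[b][:,:2]*1000;r=cv2.minAreaRect(t.astype(np.float32));print(n,'block',len(t),np.round(r[0],1),np.round(r[1],1),round(r[2],1))
    fl=inb&(abs(W[...,2]-.024)<.004)&(hsv[...,2]<90)
    t=W[fl][:,:2]*1000
    if len(t)>5:
        r=cv2.minAreaRect(t.astype(np.float32));print('floor',len(t),np.round(r[0],1),np.round(r[1],1),round(r[2],1))
    K=np.array(i['intrinsics']);C=-np.array(i['R']).T@i['t']
    print('cam',C.round(3))
    gold=inb&(hsv[...,0]>12)&(hsv[...,0]<30)&(hsv[...,1]>90)&(hsv[...,2]>110)&(W[...,2]<.05)
    nl,lab,st,ce=cv2.connectedComponentsWithStats(gold.astype(np.uint8))
    for k in range(1,nl):
        ray=np.array(i['R']).T@np.linalg.inv(K)@[*ce[k],1]
        print('gold',ce[k].round(1),st[k,4],(C+ray*(.037-C[2])/ray[2]).round(4), W[lab==k][:,2].mean().round(3))
    if n=='scene':
        u,v=341,158;w=W[v-14:v+12,u-10:u+11].reshape(-1,3);w=w[(w[:,2]>.043)&(w[:,1]>.31)]
        r=cv2.minAreaRect((w[:,:2]*1000).astype(np.float32));print('relay',len(w),np.round(r[0],1),np.round(r[1],1),round(r[2],1))
        blue=(hsv[...,0]>100)&(hsv[...,0]<125)&(hsv[...,1]>100)&(W[...,2]>.1)&(W[...,2]<.35)&(W[...,0]>.3)
        t=W[blue];print('cover',len(t),t.min(0).round(3),t.max(0).round(3))
```

```text
[[0.895, 0.446, -0.001], [0.446, -0.895, 0.001], [-0.0, -0.002, -1.0]]
side block 255 [600.2 -76.2] [ 84.  200.5] 77.3
side block 313 [599.8 -77.8] [ 89.  199.5] 78.0
floor 132 [601.8 -73.4] [ 80.6 206.3] 71.0
cam [0.088 0.836 1.286]
gold [266.5 204. ] 2 [ 0.6315 -0.0902  0.037 ] 0.036
gold [264.5 206.5] 4 [ 0.6321 -0.0783  0.037 ] 0.038
gold [284. 207.] 1 [ 0.5775 -0.1045  0.037 ] 0.035
gold [263.  209.2] 4 [ 0.6309 -0.0664  0.037 ] 0.034
gold [290.5 212. ] 2 [ 0.5504 -0.0958  0.037 ] 0.035
gold [289. 215.] 3 [ 0.549  -0.0831  0.037 ] 0.037
gold [287.5 218. ] 2 [ 0.5477 -0.0704  0.037 ] 0.038
scene block 345 [600.8 -79.2] [118.2 178.1] 90.0
scene block 324 [600.8 -77.6] [178.  114.7] 0.0
floor 180 [600.2 -74.1] [107.3 180.6] 89.4
cam [ 1.308 -0.607  0.834]
gold [261.5 221.5] 4 [ 0.5483 -0.0834  0.037 ] 0.037
gold [283.5 234.5] 4 [ 0.63   -0.0651  0.037 ] 0.037
gold [280.  236.5] 2 [ 0.6309 -0.0781  0.037 ] 0.04
gold [277. 238.] 1 [ 0.6309 -0.0885  0.037 ] 0.037
gold [303.3 251.5] 17 [ 0.7148 -0.0627  0.037 ] -0.001
gold [287. 261.] 1 [ 0.7169 -0.1197  0.037 ] -0.002
gold [285. 262.] 1 [ 0.7166 -0.1261  0.037 ] -0.004
gold [277. 267.] 1 [ 0.7186 -0.1536  0.037 ] -0.003
relay 52 [427.3 345.1] [36.5 32.1] 34.9
cover 855 [ 0.44  -0.29   0.101] [ 0.703 -0.218  0.289]
```

```bash
python3 -m handwheel '[[0.087,0.04,-0.025,-0.035,0,0,0],[0.087,0.04,-0.025,-0.035,0,0,0],[0.087,0.04,-0.025,-0.035,0,0,0],[0.087,0.04,-0.025,-0.035,0,0,0],[0.087,0.048,-0.03,0,0,0,0],[0.087,0.048,-0.03,0,0,0,0],[0.087,0.048,-0.03,0,0,0,0],[0.087,0.048,-0.03,0,0,0,0],[0.087,0.048,-0.03,0,0,0,0],[0.087,0.048,-0.03,0,0,0,0],[0.087,0,0,0,0,0,0]]'
python3 - <<'E'
from h import *
i,p,d=grab('wrist');cv2.imwrite('pics/wrist1.png',p);print(i);print(ctrl.get_state()['position'])
E
```

```text
time: 1.48
position: [0.5675, -0.1252, 0.3619]
tool_rot: [-3.051, -0.734, -0.001]
ft_force: [-1.0, 0.1, 0.5]
grip_width: 0.995
grip_force: 0.0
{'intrinsics': array([[325.1922621 ,   0.        , 283.71446119],
       [  0.        , 325.1922621 , 204.5980624 ],
       [  0.        ,   0.        ,   1.        ]]), 'R': array([[ 0.45394293, -0.89102531, -0.00311532],
       [-0.86250397, -0.44028465,  0.24947212],
       [-0.2236576 , -0.11055913, -0.96837697]]), 't': array([-0.36795781,  0.37075659,  0.63752536])}
[ 0.56644118 -0.12895665  0.36189006]
```

View pics/wrist1.png

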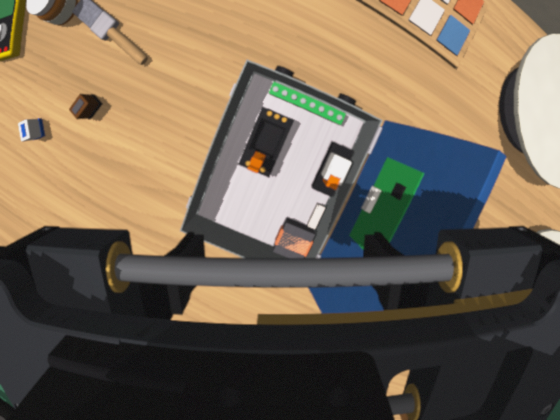

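The wrist view shows the socket block at about (268,140) with its lever at (260,163), the new relay at (33,129) and the old one at (87,105).

```bash
cat >> h.py <<'E'
def wray(i,u,v):
    K=np.array(i['intrinsics']);x=(np.asarray(u,float)-K[0,2])/K[0,0];y=(np.asarray(v,float)-K[1,2])/K[0,0];th=np.hypot(x,y)+1e-9
    c=np.stack([np.sin(th)*x/th,np.sin(th)*y/th,np.cos(th)],-1);return c@np.array(i['R'])
def wplane(i,u,v,z):
    C=-np.array(i['R']).T@np.array(i['t']);r=wray(i,u,v);return C+r*((z-C[2])/r[...,2])[...,None]
def rect(t):
    r=cv2.minAreaRect(np.asarray(t[:,:2]*1000,np.float32));return np.round(r[0],1),np.round(r[1],1),round(r[2],1)
E
python3 - <<'E'
from h import *
i,p,d=load('wrist');hsv=cv2.cvtColor(p,cv2.COLOR_BGR2HSV);H,S,V=cv2.split(hsv)
vv,uu=np.mgrid[:420,:560]
def comp(m,seed):
    nl,lab,st,ce=cv2.connectedComponentsWithStats(m.astype(np.uint8))
    k=min([k for k in range(1,nl) if st[k,4]>15],key=lambda k:np.hypot(*(ce[k]-seed)));return lab==k,ce[k]
m=(V<75);m[:, :235]=0;m[:100]=0;m[:,300:]=0;m[185:]=0
b,c=comp(m,(268,140))
print('block px',b.sum(),c,rect(wplane(i,uu[b],vv[b],.036)))
g=(H>12)&(H<30)&(S>90)&(V>110)&(uu>240)&(uu<300)&(vv>105)&(vv<180)
nl,lab,st,ce=cv2.connectedComponentsWithStats(g.astype(np.uint8))
for k in range(1,nl):print('gold',ce[k].round(1),st[k,4],wplane(i,*ce[k],.037).round(4))
o=(H<14)&(S>150)&(V>100);o,c=comp(o,(260,163));print('lever',c,o.sum(),wplane(i,*c,.08).round(4))
# relay: white top
w=(S<70)&(V>120)&(uu<60)&(vv>105)&(vv<150)
w,c=comp(w,(33,129));print('white',w.sum(),c,rect(wplane(i,uu[w],vv[w],.048)))
bl=(S>100)&(H>95)&(H<130)&(uu<60)&(vv>105)&(vv<150);print('blue',bl.sum())
a=np.vstack([cv2.resize(p[100:190,225:315],None,fx=6,fy=6,interpolation=2)[:, :],]);b2=cv2.resize(p[110:150,12:57],None,fx=6,fy=6,interpolation=2)
b2=cv2.copyMakeBorder(b2,0,a.shape[0]-b2.shape[0],0,0,0) ;cv2.imwrite('pics/wcrop.png',np.hstack([a,b2])[:600,:800])
E
```

```text
block px 1594 [266.87139272 139.54203262] (array([590.8, -81.6]), array([92.1, 49.9]), 3.6)
gold [269.1 113. ] 26 [ 0.6318 -0.067   0.037 ]
gold [276.5 116.1] 27 [ 0.6325 -0.0788  0.037 ]
gold [283.7 119.2] 26 [ 0.6332 -0.0905  0.037 ]
gold [255.8 162.4] 248 [ 0.5565 -0.0824  0.037 ]
lever [253.         155.58823529] 17 [ 0.5696 -0.0758  0.08  ]
white 156 [ 24.07692308 129.96794872] (array([427.1, 345.8]), array([38.4, 29.7]), 37.8)
blue 90
```

View pics/wcrop.png

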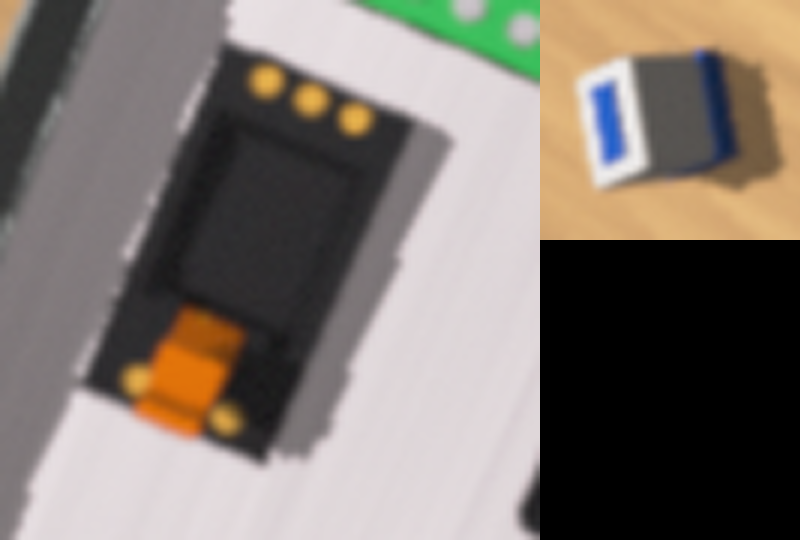

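The crop shows the pocket mouth with corners at about crop (230,125), (360,170), (285,345) and (160,290), and the relay with its white top at left.

Run:
```python
from h import *
i,p,d=load('wrist')
def f(x,y,z): return (wplane(i,225+np.array(x)/6.-.4,100+np.array(y)/6.-.4,z)*1000).round(1)
print('mouth',f([230,360,285,160],[125,170,345,290],.036),f([230,360,285,160],[125,170,345,290],.036).mean(0))
print('floor',f([235,350,290,185],[145,185,328,290],.024),)
print('pins-x',f([138,225],[380,420],.037)); print('block',f([228,412,268,85],[42,122,462,385],.036),f([228,412,268,85],[42,122,462,385],.036).mean(0))
print('lever knuckle',f([240],[325],.041),f([190],[370],.08))
s=ctrl.get_state();M=R.from_rotvec(s['tool_rot']).as_matrix();print(s['position'],M.round(3).tolist());print('to relay',(M.T@(np.array([.4265,.346,.017])-s['position'])).round(4), np.degrees(np.arctan2(M[1,0],M[0,0])))
```

```text
mouth [[ 617.8  -63.7   36. ]
 [ 622.2  -97.6   36. ]
 [ 574.5 -100.8   36. ]
 [ 572.9  -66.5   36. ]] [596.85 -82.15  36.  ]
floor [[ 613.4  -66.4   24. ]
 [ 617.4  -97.2   24. ]
 [ 577.7 -100.1   24. ]
 [ 574.4  -71.6   24. ]]
pins-x [[550.1 -71.6  37. ]
 [550.8 -95.8  37. ]]
block [[ 636.1  -53.9   36. ]
 [ 638.7 -103.6   36. ]
 [ 545.9 -110.3   36. ]
 [ 542.8  -60.    36. ]] [590.875 -81.95   36.   ]
lever knuckle [[574.5 -88.5  41. ]] [[564.5 -83.3  80. ]]
[ 0.56644118 -0.12895665  0.36189006] [[0.893, 0.45, -0.001], [0.45, -0.893, 0.001], [-0.001, -0.001, -1.0]]
to relay [ 0.0891 -0.4867  0.3454] 26.760659123824826
```

```bash
python3 -m handwheel '[[0.05,0.011,-0.0605,0,0,0,0],[0.05,0.011,-0.0605,0,0,0,0],[0.05,0.011,-0.0605,0,0,0,0],[0.05,0.011,-0.0605,0,0,0,0],[0.05,0.011,-0.0605,0,0,0,0],[0.05,0.011,-0.0605,0,0,0,0],[0.05,0.011,-0.0605,0,0,0,0],[0.05,0.012,-0.0605,0,0,0,0],[0.05,0,0,0.05,0,0,-5.6],[0.05,0,0,0.05,0,0,-5.6],[0.05,0,0,0.04,0,0,0],[0.05,0,0,0,0,0,0]]'
python3 - <<'E'
from h import *
i,p,d=grab('wrist');hsv=cv2.cvtColor(p,cv2.COLOR_BGR2HSV);H,S,V=cv2.split(hsv)
cv2.imwrite('pics/wrist2.png',p)
s=ctrl.get_state();M=R.from_rotvec(s['tool_rot']).as_matrix();print(s['position'],np.degrees(np.arctan2(M[1,0],M[0,0])))
vv,uu=np.mgrid[:420,:560]
w=(S<70)&(V>130)
nl,lab,st,ce=cv2.connectedComponentsWithStats(w.astype(np.uint8))
for k in range(1,nl):
    if st[k,4]>60:
        b=lab==k; t=wplane(i,uu[b],vv[b],.048); c=t.mean(0)
        if np.hypot(c[0]-.426,c[1]-.346)<.08: print(ce[k],st[k,4],rect(t))
E
```

```text
time: 3.02
position: [0.4294, 0.338, 0.2195]
tool_rot: [2.972, 1.009, -0.01]
ft_force: [0.4, 0.2, 0.1]
grip_width: 0.571
grip_force: 0.0
[0.43039135 0.33951958 0.22203645] 37.52890090460749
[274.30526316 183.02706767] 665 (array([428.9, 349.2]), array([41.5, 26.4]), 36.6)
```

View pics/wrist2.png

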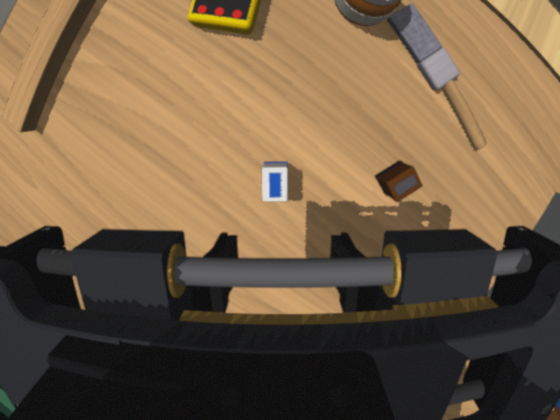

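The new relay is at (275,182), upright and aligned with the tool. The old one is at (400,180), clear of the fingers.

```bash
python3 -m handwheel '[[0.05,0.001,-0.004,0.05,0,0,0],[0.05,0,0,0.05,0,0,0],[0.05,0,0,0.03,0,0,0],[0.05,0,0,0,0,0,0],[0.05,0,0,0,0,0,0]]'
cat > to.py <<'E'
import sys
from h import *
s=ctrl.get_state();M=R.from_rotvec(s['tool_rot']).as_matrix();t=np.array([float(a) for a in sys.argv[1:4]])
print('t',s['time'],'pos',s['position'].round(4),'yaw',np.degrees(np.arctan2(M[1,0],M[0,0])).round(2),'z',M[:,2].round(3),'delta tool',(M.T@(t-s['position'])).round(4),'F',s['ft_force'].round(1),s['grip_width'].round(3),s['grip_force'])
E
python3 to.py .427 .347 .017
```

```text
time: 3.7
position: [0.4301, 0.3462, 0.0952]
tool_rot: [-2.973, -1.012, -0.006]
ft_force: [-0.2, 0.9, 0.8]
grip_width: 0.575
grip_force: 0.0Traceback (most recent call last):
  File "to.py", line 4, in <module>
    print('t',s['time'],'pos',s['position'].round(4),'yaw',np.degrees(np.arctan2(M[1,0],M[0,0])).round(2),'z',M[:,2].round(3),'delta tool',(M.T@(t-s['position'])).round(4),'F',s['ft_force'].round(1),s['grip_width'].round(3),s['grip_force'])
                                                                                                                                                                                                       ^^^^^^^^^^^^^^^^^^^^^
AttributeError: 'float' object has no attribute 'round'
```

```bash
sed -i "s/s\['grip_width'\].round(3)/round(s['grip_width'],3)/" to.py
python3 -m handwheel '[[0.05,-0.002,-0.0025,0.03,0,0,0],[0.05,0,0,0.03,0,0,0],[0.05,0,0,0.018,0,0,0],[0.05,0,0,0,0,0,0],[0.05,0,0,0,0,0,0],[0.015,0,0,0,0,0,0],[0.015,0,0,0,0,0,0],[0.015,0,0,0,0,0,0],[0.015,0,0,0,0,0,0],[0.015,0,0,0,0,0,0]]' 25; python3 to.py .427 .347 .017
```

```text
time: 4.95
position: [0.4253, 0.346, 0.0148]
tool_rot: [2.973, 1.014, 0.0]
ft_force: [-0.2, -0.6, 3.6]
grip_width: 0.32
grip_force: 25.0
t 4.95 pos [0.4253 0.346  0.0148] yaw 37.66 z [ 0.  0. -1.] delta tool [ 0.002   0.0002 -0.0022] F [-0.2 -0.6  3.6] 0.32 25.00009139534086
```

```bash
python3 -m handwheel '[[0.015,0,0,-0.03,0,0,0],[0.015,0,0,-0.05,0,0,0],[0.015,0,0,-0.06,0,0,0],[0.015,-0.0157,0.0554,0,0,0,0],[0.015,-0.0157,0.0554,0,0,0,0],[0.015,-0.0157,0.0554,0,0,0,0],[0.015,-0.0157,0.0554,0,0,0,0],[0.015,-0.0157,0.0554,0,0,0,0],[0.015,-0.0157,0.0554,0,0,0,0],[0.015,-0.0157,0.0554,0,0,0,0],[0.015,-0.0157,0.0554,0,0,0,0]]'
python3 -m handwheel '[[0.015,0,0,0,0,0,8.5],[0.015,0,0,0,0,0,8.5],[0.015,0,0,0,0,0,8.5],[0.015,0,0,0,0,0,8.6],[0.015,0,0,0,0,0,0],[0.015,0,0,0,0,0,0],[0.015,0,0,0,0,0,0]]'; python3 to.py .5965 -.0815 .080
python3 - <<'E'
from h import *
for n in('side','scene','wrist'): 
    i,p,d=grab(n)
i,p,d=load('side');W=pts(i,d);s=ctrl.get_state();P=s['position']
K=np.array(i['intrinsics']);q=K@(np.array(i['R'])@P+i['t']);u,v=(q[:2]/q[2]).astype(int);a=cv2.resize(p[v-45:v+45,u-45:u+45],None,fx=4,fy=4,interpolation=2)
i,p,d=load('scene');K=np.array(i['intrinsics']);q=K@(np.array(i['R'])@P+i['t']);u2,v2=(q[:2]/q[2]).astype(int);b=cv2.resize(p[v2-45:v2+45,u2-45:u2+45],None,fx=4,fy=4,interpolation=2)
print(u,v,u2,v2);cv2.imwrite('pics/hold.png',np.hstack([a,b]))
E
```

```text
time: 6.32
position: [0.5967, -0.0836, 0.1541]
tool_rot: [-2.973, -1.014, 0.001]
ft_force: [0.2, -0.0, -0.4]
grip_width: 0.323
grip_force: 25.0
time: 7.2
position: [0.5964, -0.0818, 0.1544]
tool_rot: [-3.14, -0.1, 0.0]
ft_force: [0.1, 0.2, -1.4]
grip_width: 0.323
grip_force: 25.0
t 7.2 pos [ 0.5964 -0.0818  0.1544] yaw 3.64 z [-0.  0. -1.] delta tool [ 0.0001 -0.0002  0.0744] F [ 0.1  0.2 -1.4] 0.323 24.999913154169917
274 183 272 197
```

View pics/hold.png

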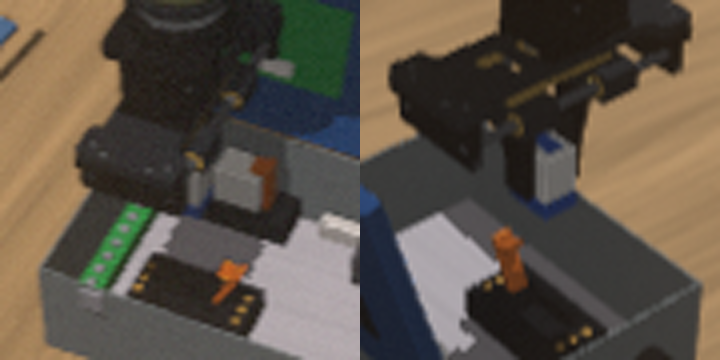

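The hold crop shows the relay upright between the fingers. Its blue base and +x end face are visible at crop (560,175) in the right-hand half.

Run:
```python
from h import *
s=ctrl.get_state();P=s['position'];M=R.from_rotvec(s['tool_rot']).as_matrix()
for n in('scene','side'):
    i,p,d=load(n);W=pts(i,d);L=(W-P)@M*1000
    hsv=cv2.cvtColor(p,cv2.COLOR_BGR2HSV)
    m=(abs(L[...,0])<32)&(abs(L[...,1])<17)&(L[...,2]>-33)&(L[...,2]<25)&((hsv[...,2]>95)|((hsv[...,0]>100)&(hsv[...,0]<130)&(hsv[...,1]>120)))
    t=L[m];print(n,len(t),np.percentile(t,[2,25,50,75,98],axis=0).round(1).tolist())
    f=t[(t[:,0]>10)&(abs(t[:,1])<11)];print('+x face',len(f),np.median(f[:,0]) if len(f) else '');f=t[(t[:,0]<-10)&(abs(t[:,1])<11)];print('-x',len(f),np.median(f[:,0]) if len(f) else '')
```

```text
scene 127 [[5.4, -11.8, -32.4], [15.9, -3.1, -24.2], [18.9, 5.2, -14.5], [20.0, 11.7, -3.1], [21.8, 13.8, 9.7]]
+x face 79 19.41653708155052
-x 0 
side 13 [[-18.8, -14.8, -30.1], [-16.0, -13.9, -26.0], [-14.1, -12.3, -17.8], [-13.8, -11.7, -14.1], [-13.0, 4.6, -2.7]]
+x face 0 
-x 2 -17.488061205031403
```

```bash
python3 -m handwheel '[[0.015,-0.001,-0.0005,0.04,0,0,0],[0.015,0,0,0.04,0,0,0],[0.015,0,0,0.018,0,0,0],[0.015,0,0,0,0,0,0],[0.015,0,0,0.004,0,0,0],[0.015,0,0,0.003,0,0,0],[0.015,0,0,0,0,0,0],[0.015,0,0,0,0,0,0]]'; python3 to.py .5955 -.081 .0388
```

```text
time: 8.35
position: [0.5958, -0.0814, 0.05]
tool_rot: [3.14, 0.098, 0.001]
ft_force: [0.5, 0.5, -0.9]
grip_width: 0.322
grip_force: 25.0
t 8.35 pos [ 0.5958 -0.0814  0.05  ] yaw 3.56 z [ 0.001 -0.    -1.   ] delta tool [-0.0003 -0.0004  0.0112] F [ 0.5  0.5 -0.9] 0.322 24.999974006786942
```

Bottom at 35 mm with no contact force; continue gently.

```bash
python3 -m handwheel '[[0.015,0,0,0.003,0,0,0],[0.015,0,0,0.003,0,0,0],[0.015,0,0,0.003,0,0,0],[0.015,0,0,0.0025,0,0,0],[0.015,0,0,0,0,0,0],[0.015,0,0,0,0,0,0]]'; python3 to.py .5955 -.081 .0388
```

```text
time: 9.1
position: [0.5953, -0.0813, 0.0388]
tool_rot: [3.14, 0.098, -0.001]
ft_force: [-3.5, -0.4, 5.5]
grip_width: 0.324
grip_force: 25.0
t 9.1 pos [ 0.5953 -0.0813  0.0388] yaw 3.56 z [-0.001 -0.    -1.   ] delta tool [ 0.0002 -0.0003  0.    ] F [-3.5 -0.4  5.5] 0.324 25.00003727618605
```

```bash
python3 -m handwheel '[[0.015,0,0,0.0015,0,0,0],[0.015,0,0,0.0015,0,0,0],[0.015,0,0,0,0,0,0],[0.015,0,0,0,0,0,0]]'; python3 to.py .5955 -.081 .0388
```

```text
time: 9.6
position: [0.5954, -0.0813, 0.0388]
tool_rot: [3.138, 0.097, -0.001]
ft_force: [-10.0, 0.2, 22.4]
grip_width: 0.319
grip_force: 25.0
t 9.6 pos [ 0.5954 -0.0813  0.0388] yaw 3.55 z [-0.001 -0.002 -1.   ] delta tool [ 0.0001 -0.0003  0.    ] F [-10.    0.2  22.4] 0.319 25.00164130004123
```

```bash
python3 -m handwheel '[[0.045,0,0,-0.0025,0,0,0],[0.045,0,0,0,0,0,0],[0.045,0,0,0,0,0,0],[0.045,0,0,0,0,0,0],[0.045,0,0,-0.02,0,0,0],[0.045,0,0,-0.04,0,0,0],[0.045,0,0,-0.045,0,0,0],[0.0,-0.035,0,0,0,0,0],[0.0,-0.031,0,0,0,0,0],[0.0,0,0,0,0,0,0],[0.0,0,0,0,0,0,0],[0.0,0,0,0,0,0,0]]'; python3 to.py .5296 -.0850 .062
python3 - <<'E'
from h import *
i,p,d=grab('wrist')
cv2.imwrite('pics/wrist3.png',p)
E
```

```text
time: 11.1
position: [0.5306, -0.0852, 0.143]
tool_rot: [-3.14, -0.098, -0.002]
ft_force: [0.6, 0.2, 0.1]
grip_width: 0.052
grip_force: 0.0
t 11.1 pos [ 0.5306 -0.0852  0.143 ] yaw 3.58 z [ 0.001  0.    -1.   ] delta tool [-0.0011 -0.0002  0.081 ] F [0.6 0.2 0.1] 0.052 0.0
```

View pics/wrist3.png

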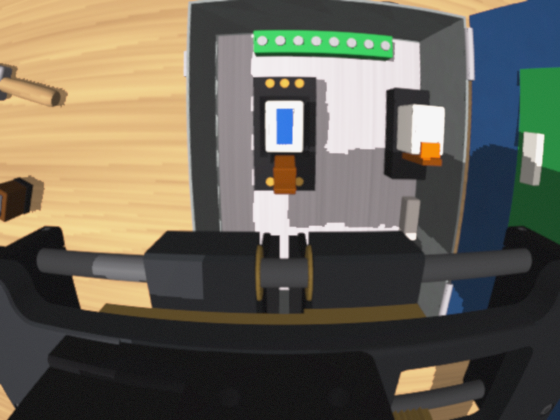

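The relay sits squarely in the socket at (284,126). The lever at (286,175) is open and in line with the closed fingers.

```bash
python3 -m handwheel '[[0,0,0,0.03,0,0,0],[0,0,0,0.03,0,0,0],[0,0,0,0.02,0,0,0],[0,0,0,0,0,0,0],[0,0.008,0,0,0,0,0],[0,0.006,0,0,0,0,0],[0,0.005,0,0,0,0,0],[0,0.004,0,0,0,0,0],[0,0.003,0,0,0,0,0],[0,0,0,0,0,0,0],[0,0,0,0,0,0,0]]' ; python3 to.py .558 -.0837 .062
```

```text
time: 12.52
position: [0.5555, -0.0838, 0.0625]
tool_rot: [3.14, 0.098, 0.0]
ft_force: [-0.3, 0.1, 0.5]
grip_width: 0.007
grip_force: 0.0
t 12.525 pos [ 0.5555 -0.0838  0.0625] yaw 3.56 z [ 0. -0. -1.] delta tool [0.0025 0.0001 0.0005] F [-0.3  0.1  0.5] 0.007 0.0
```

```bash
python3 -m handwheel '[[0,0.002,0,0,0,0,0],[0,0.001,0,0,0,0,0],[0,0.001,0,0,0,0,0],[0,0,0,0,0,0,0],[0,0,0,0,0,0,0]]' ; python3 to.py .558 -.0837 .062
```

```text
time: 13.15
position: [0.5569, -0.0838, 0.0624]
tool_rot: [3.14, 0.097, -0.009]
ft_force: [-9.0, -0.1, 7.1]
grip_width: 0.003
grip_force: 4.2
t 13.15 pos [ 0.5569 -0.0838  0.0624] yaw 3.54 z [-0.006 -0.001 -1.   ] delta tool [ 0.0011 -0.0001  0.0004] F [-9.  -0.1  7.1] 0.003 4.209640435874462
```

```bash
python3 -m handwheel '[[0,0.0015,0,0,0,0,0],[0,0,0,0,0,0,0],[0,0,0,0,0,0,0]]' ; python3 to.py .558 -.0837 .062
python3 -m handwheel '[[0,-0.008,0,0,0,0,0],[0,-0.02,0,-0.01,0,0,0],[0,-0.02,0,-0.05,0,0,0],[0,0,0,-0.06,0,0,0],[0,0,0,0,0,0,0],[0,0,0,0,0,0,0]]'
python3 - <<'E'
from h import *
s=ctrl.get_state();i,p,d=grab('wrist');a=cv2.resize(p[40:240,190:390],(500,500),interpolation=2)
i,p,d=grab('side');W=pts(i,d);b=cv2.resize(p[170:250,240:320],(500,500),interpolation=2);b=cv2.resize(b,(300,300))
a=cv2.resize(a,(400,400));cv2.imwrite('pics/lev.png',np.hstack([a,cv2.copyMakeBorder(b,0,100,0,0,0)]))
for n in('side','scene'):
    i,p,d=load('side') if n=='side' else grab('scene')
    W=pts(i,d);hsv=cv2.cvtColor(p,cv2.COLOR_BGR2HSV);m=(hsv[...,0]<14)&(hsv[...,1]>150)&(abs(W[...,0]-.57)<.03)&(abs(W[...,1]+.083)<.02)&(W[...,2]>.04)
    if m.any():print(n,m.sum(),W[m].min(0).round(3),W[m].max(0).round(3))
    w=(abs(W[...,0]-.6)<.02)&(abs(W[...,1]+.08)<.02)&(W[...,2]>.05)&(W[...,2]<.1)&(hsv[...,2]>100)&(hsv[...,1]<60)
    if w.any():print('relay top z',np.percentile(W[w][:,2],[50,90,98]))
E
```

```text
time: 13.52
position: [0.557, -0.0838, 0.0623]
tool_rot: [3.14, 0.097, -0.014]
ft_force: [-13.4, -0.7, 9.7]
grip_width: -0.001
grip_force: 6.1
t 13.525 pos [ 0.557  -0.0838  0.0623] yaw 3.54 z [-0.009 -0.001 -1.   ] delta tool [ 0.001  -0.      0.0003] F [-13.4  -0.7   9.7] -0.001 6.117966435849667
time: 14.28
position: [0.5133, -0.0865, 0.1825]
tool_rot: [3.14, 0.098, 0.002]
ft_force: [0.1, 0.1, -0.6]
grip_width: 0.007
grip_force: 0.0
side 32 [ 0.564 -0.089  0.045] [ 0.582 -0.071  0.09 ]
relay top z [0.06871273 0.07386845 0.07553108]
scene 38 [ 0.568 -0.092  0.052] [ 0.585 -0.074  0.088]
relay top z [0.07022721 0.0732653  0.07381235]
```

View pics/lev.png

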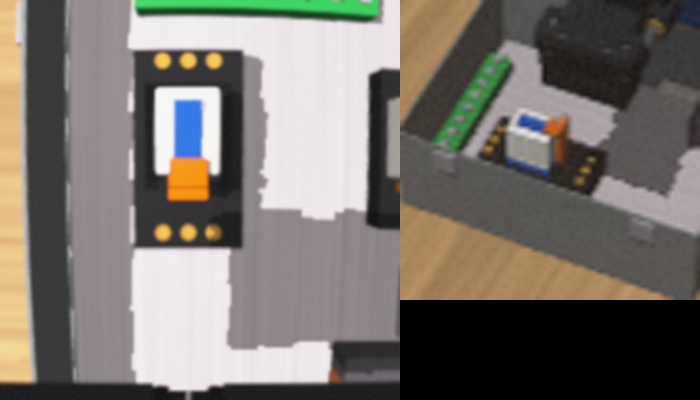

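The lever is upright with its hook over the relay: wrist crop (188,178), side crop (555,130). Next is the cover geometry.

Run:
```python
from h import *
yw=np.radians(3.55);bx=np.array([np.cos(yw),np.sin(yw),0]);by=np.array([-np.sin(yw),np.cos(yw),0]);bz=np.array([0,0,1.])
B=np.stack([bx,by,bz],1)
i,p,d=load('side');W=pts(i,d);hsv=cv2.cvtColor(p,cv2.COLOR_BGR2HSV)
m=(hsv[...,0]>100)&(hsv[...,0]<125)&(hsv[...,1]>120)&(W[...,2]>.1)&(W[...,2]<.35)&(abs(W[...,0]-.56)<.2)&(abs(W[...,1]+.25)<.08)
L=W[m]@B; c=np.polyfit(L[:,2],L[:,1],1);print('inner: slope->angle',90-np.degrees(np.arctan(c[0])),'box y at z=.09:',np.polyval(c,.09),'x range',np.percentile(L[:,0],[1,99]),'zmax',L[:,2].max(),'resid',np.std(L[:,1]-np.polyval(c,L[:,2])))
hy=np.polyval(c,.09)
i,p,d=load('scene');W=pts(i,d);hsv=cv2.cvtColor(p,cv2.COLOR_BGR2HSV)
Lb=W@B;a=1.83;s=(Lb[...,1]-hy)*np.cos(a)+(Lb[...,2]-.09)*np.sin(a);n=-(Lb[...,1]-hy)*np.sin(a)+(Lb[...,2]-.09)*np.cos(a)
reg=(s>.02)&(s<.22)&(n>-.02)&(n<.05)&(abs(Lb[...,0]-.53)<.16)
print('outer n percentiles',np.percentile(n[reg],[2,25,50,75,95,99]).round(4))
blue=reg&(hsv[...,0]>100)&(hsv[...,0]<125)&(hsv[...,1]>100)
print('outer face blue n',np.median(n[blue]),'s max',np.percentile(s[blue],99),'x',np.percentile(Lb[...,0][blue],[1,99]))
non=reg&~blue
nl,lab,st,ce=cv2.connectedComponentsWithStats(non.astype(np.uint8))
for k in range(1,nl):
    if st[k,4]>8:
        b=lab==k;print(ce[k].round(0),st[k,4],'x',Lb[b][:,0].min().round(3),Lb[b][:,0].max().round(3),'s',s[b].min().round(3),s[b].max().round(3),'n',np.percentile(n[b],90).round(3))
xc=(B@[ .5,0,0]);print('box x of tcp',ctrl.get_state()['position']@B)
for xx in(.53,.54,.55):print(xx,'edge-inner world',(B@[xx,hy+.204*np.cos(a),.09+.204*np.sin(a)]).round(4))
```

```text
inner: slope->angle 104.98224331999702 box y at z=.09: -0.2543706623852547 x range [0.42206034 0.67902467] zmax 0.29266444597472935 resid 0.003258178511185917
outer n percentiles [0.0004 0.0108 0.0127 0.0132 0.0161 0.0197]
outer face blue n 0.00945016377547056 s max 0.20626037450497547 x [0.43120515 0.68523135]
[202. 199.] 1425 x 0.421 0.682 s 0.021 0.205 n 0.016
[237. 216.] 13 x 0.682 0.685 s 0.142 0.176 n 0.002
box x of tcp [ 0.50595981 -0.11783689  0.18088701]
0.53 edge-inner world [ 0.548  -0.2733  0.2872]
0.54 edge-inner world [ 0.558  -0.2726  0.2872]
0.55 edge-inner world [ 0.5679 -0.272   0.2872]
```

```bash
python3 -m handwheel '[[0.05,0.015,0,-0.055,0,0,0],[0.05,0.015,0,-0.06,0,0,0],[0.05,0.016,0,-0.06,0,0,0],[0.05,0,0.05,0,7.5,0,0],[0.05,0,0.05,0,7.4,0,0],[0.05,0,0.05,-0.01,0,0,0],[0.05,0,0.04,-0.015,0,0,0],[0.05,0,0,0,0,0,0],[0.05,0,0,0,0,0,0]]'
python3 - <<'E'
from h import *
yw=np.radians(3.55);B=R.from_euler('z',yw).as_matrix();hy=-.2544;a=1.83
def cov(Wd):
    L=Wd@B;return L[...,0]-.552,(L[...,1]-hy)*np.cos(a)+(L[...,2]-.09)*np.sin(a),-(L[...,1]-hy)*np.sin(a)+(L[...,2]-.09)*np.cos(a)
s=ctrl.get_state();M=R.from_rotvec(s['tool_rot']).as_matrix();P=s['position']
print('tcp cover',np.round(cov(P),4),'tool axes box',(B.T@M).round(3).tolist())
for S in(.26,.174):
    g=B@[.552,hy+S*np.cos(a)-.007*np.sin(a),.09+S*np.sin(a)+.007*np.cos(a)];print(S,g.round(4),'delta tool',(M.T@(g-P)).round(4))
i,p,d=load('scene');W=pts(i,d)
for u,v in((216,201),(217,200),(195,200),(203,210)):print('feature',u,v,p[v,u],np.round(cov(W[v,u]),3))
i,p,d=grab('side');cv2.imwrite('pics/side5.png',p)
E
```

```text
time: 15.55
position: [0.5713, -0.2751, 0.3508]
tool_rot: [-2.878, -0.091, 0.014]
ft_force: [0.1, -0.4, -0.2]
grip_width: 0.577
grip_force: 0.0
tcp cover [ 0.0011  0.2663 -0.0131] tool axes box [[1.0, 0.001, -0.001], [0.001, -0.966, 0.259], [-0.001, -0.259, -0.966]]
0.26 [ 0.5712 -0.293   0.3395] delta tool [-0.0012  0.0202  0.0062]
0.174 [ 0.5699 -0.271   0.2564] delta tool [-0.001   0.0204  0.0922]
feature 216 201 [79 76 79] [0.09  0.194 0.016]
feature 217 200 [74 70 71] [0.087 0.192 0.013]
feature 195 200 [42 36 44] [-0.065  0.084  0.015]
feature 203 210 [48 37 33] [-0.046  0.057  0.013]
```

```bash
python3 -m handwheel '[[0.05,-0.001,0.02,0,0,0,0],[0.05,0,0,0,0,0,0],[0.05,0,0,0.03,0,0,0],[0.05,0,0,0.03,0,0,0],[0.05,0,0,0.03,0,0,0],[0.05,0,0,0,0,0,0],[0.05,0,0,0,0,0,0]]'; python3 to.py .5699 -.271 .2564
python3 - <<'E'
from h import *
s=ctrl.get_state();i,p,d=grab('scene');P=s['position'];K=np.array(i['intrinsics']);q=K@(np.array(i['R'])@P+i['t']);u,v=(q[:2]/q[2]).astype(int)
a=cv2.resize(p[v-60:v+60,u-60:u+60],(400,400),interpolation=2)
i,p,d=grab('side');K=np.array(i['intrinsics']);q=K@(np.array(i['R'])@P+i['t']);u,v=(q[:2]/q[2]).astype(int)
b=cv2.resize(p[v-60:v+60,u-60:u+60],(400,400),interpolation=2);cv2.imwrite('pics/cov.png',np.hstack([a,b]))
E
```

```text
time: 16.48
position: [0.5702, -0.2729, 0.2613]
tool_rot: [-2.881, -0.089, 0.01]
ft_force: [0.4, -0.5, 1.1]
grip_width: 0.572
grip_force: 0.0
t 16.475 pos [ 0.5702 -0.2729  0.2613] yaw 3.54 z [-0.015  0.256 -0.967] delta tool [-0.0002 -0.0006  0.0052] F [ 0.4 -0.5  1.1] 0.572 0.0
```

View pics/cov.png

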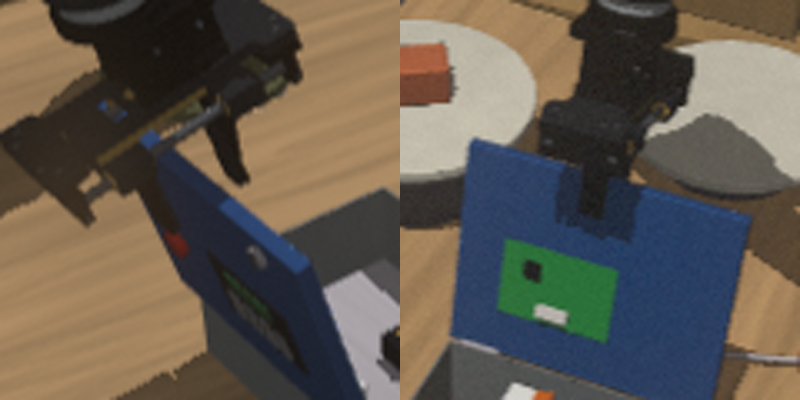

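The crop shows the fingers straddling the cover's free edge near its middle. A red button at left crop (177,243) is close below the outer finger's tip, so I check its position.

Run:
```python
from h import *
B=R.from_euler('z',np.radians(3.55)).as_matrix();hy=-.2544;a=1.83
def cov(Wd):
    L=Wd@B;return np.stack([L[...,0]-.552,(L[...,1]-hy)*np.cos(a)+(L[...,2]-.09)*np.sin(a),-(L[...,1]-hy)*np.sin(a)+(L[...,2]-.09)*np.cos(a)],-1)
i,p,d=load('scene');C=cov(pts(i,d));hsv=cv2.cvtColor(p,cv2.COLOR_BGR2HSV)
m=((hsv[...,0]<10)|(hsv[...,0]>170))&(hsv[...,1]>130)&(abs(C[...,0])<.14)&(C[...,1]>.02)&(C[...,1]<.22)&(abs(C[...,2])<.08)
print(m.sum(),C[m].min(0).round(3),C[m].max(0).round(3)); print('tcp',cov(ctrl.get_state()['position']).round(4))
```

```text
31 [-0.081  0.085  0.013] [0.013 0.183 0.041]
tcp [0.0005 0.1797 0.0078]
```

```bash
python3 -m handwheel '[[0.05,0,0,0.005,0,0,0],[0.03,0,0,0,0,0,0],[0.0,0,0,0,0,0,0],[0.0,0,0,0,0,0,0],[0.0,0,0,0,0,0,0],[0.0,0,0,0,0,0,0],[0.0,0,0,0,0,0,0]]' 25; python3 to.py .5699 -.271 .2564
python3 - <<'E'
from h import *
B=R.from_euler('z',np.radians(3.55)).as_matrix();hy=-.2544
s=ctrl.get_state();L=B.T@s['position'];M=B.T@R.from_rotvec(s['tool_rot']).as_matrix()
y,z=L[1]-hy,L[2]-.09;print('tcp from hinge',L[0]-.552,np.hypot(y,z),np.degrees(np.arctan2(z,y)),'tool angle',np.degrees(np.arctan2(-M[2,2],-M[1,2])),'toolx',M[:,0].round(3))
E
```

```text
time: 17.45
position: [0.5697, -0.2703, 0.2554]
tool_rot: [-2.879, -0.091, 0.012]
ft_force: [-2.1, 1.6, 1.8]
grip_width: 0.162
grip_force: 25.0
t 17.45 pos [ 0.5697 -0.2703  0.2554] yaw 3.61 z [-0.016  0.258 -0.966] delta tool [ 0.0001  0.0004 -0.0012] F [-2.1  1.6  1.8] 0.162 24.993969759671018
tcp from hinge -8.560913515587298e-05 0.17296019811449237 107.03169117348928 tool angle 104.95717732568511 toolx [ 1.     0.001 -0.   ]
```

```bash
cat > cv.py <<'E'
from h import *
B=R.from_euler('z',np.radians(3.55)).as_matrix();hy=-.2544
s=ctrl.get_state();L=B.T@s['position'];M=B.T@R.from_rotvec(s['tool_rot']).as_matrix()
y,z=L[1]-hy,L[2]-.09;print('tcp from hinge',(L[0]-.552).round(4),np.hypot(y,z).round(4),'cover by pos',(np.degrees(np.arctan2(z,y))-2.1).round(2),'tool angle',np.degrees(np.arctan2(-M[2,2],-M[1,2])).round(2),'toolx',M[:,0].round(3),'F',(B.T@s['ft_force']).round(1),s['torque'].round(2))
E
python3 -m handwheel '[[0,0,-0.003,-0.0001,-1,0,0],[0,0,-0.006,-0.0001,-2,0,0],[0,0,-0.006,-0.0001,-2,0,0],[0,0,-0.006,-0.0001,-2,0,0],[0,0,-0.006,-0.0001,-2,0,0],[0,0,-0.006,-0.0001,-2,0,0],[0,0,-0.006,-0.0001,-2,0,0],[0,0,-0.003,0,-1,0,0],[0,0,0,0,0,0,0]]'; python3 cv.py
```

```text
time: 18.58
position: [0.5672, -0.2297, 0.2627]
tool_rot: [-3.125, -0.098, 0.0]
ft_force: [-2.1, 0.9, 5.2]
grip_width: 0.16
grip_force: 25.1
tcp from hinge -0.0001 0.173 cover by pos 91.21 tool angle 90.83 toolx [1.    0.001 0.   ] F [-2.   1.1  5.2] [ 0.74  0.47 -0.02]
```

```bash
python3 -m handwheel '[[0,0,-0.003,-0.0002,-1,0,0],[0,0,-0.006,-0.0002,-2,0,0],[0,0,-0.006,-0.0002,-2,0,0],[0,0,-0.006,-0.0002,-2,0,0],[0,0,-0.006,-0.0002,-2,0,0],[0,0,-0.006,-0.0002,-2,0,0],[0,0,-0.006,-0.0002,-2,0,0],[0,0,-0.006,-0.0002,-2,0,0],[0,0,-0.003,-0.0002,-1,0,0],[0,0,0,0,0,0,0]]'; python3 cv.py
```

```text
time: 19.82
position: [0.5642, -0.182, 0.2589]
tool_rot: [2.877, 0.09, 0.012]
ft_force: [-2.8, 2.5, 6.9]
grip_width: 0.159
grip_force: 25.0
tcp from hinge -0.0001 0.1731 cover by pos 75.29 tool angle 74.91 toolx [ 1.     0.001 -0.   ] F [-2.6  2.6  6.9] [ 0.94  0.65 -0.13]
```

```bash
python3 -m handwheel '[[0,0,-0.003,-0.0003,-1,0,0],[0,0,-0.006,-0.0003,-2,0,0],[0,0,-0.006,-0.0003,-2,0,0],[0,0,-0.006,-0.0003,-2,0,0],[0,0,-0.006,-0.0003,-2,0,0],[0,0,-0.006,-0.0003,-2,0,0],[0,0,-0.006,-0.0003,-2,0,0],[0,0,-0.006,-0.0002,-2,0,0],[0,0,0,0,0,0,0],[0,0,0,0,0,0,0],[0,0,0,0,0,0,0]]'; python3 cv.py
```

```text
time: 21.2
position: [0.5616, -0.1401, 0.2437]
tool_rot: [2.617, 0.08, 0.021]
ft_force: [-1.1, 1.9, -1.5]
grip_width: 0.157
grip_force: 25.1
tcp from hinge -0.0002 0.1732 cover by pos 60.47 tool angle 60.0 toolx [ 1.    -0.001 -0.   ] F [-1.   2.  -1.5] [ 1.67  0.23 -0.07]
```

```bash
python3 - <<'E'
from h import *
B=R.from_euler('z',np.radians(3.55)).as_matrix();hy=-.2544
im=[]
for n in('scene','side'):
    i,p,d=grab(n);L=pts(i,d)@B;hsv=cv2.cvtColor(p,cv2.COLOR_BGR2HSV);im.append(p[80:300,150:400])
    m=(hsv[...,0]>100)&(hsv[...,0]<125)&(hsv[...,1]>110)&(L[...,2]>.12)&(L[...,2]<.3)&(abs(L[...,0]-.55)<.14)&(L[...,1]>-.3)&(L[...,1]<-.1)
    t=L[m]
    if len(t)>50:
        c=np.median(t,0);
        for _ in range(4):
            q=np.polyfit(t[:,2],t[:,1],1);r=abs(t[:,1]-np.polyval(q,t[:,2]));t=t[r<max(.004,2*r.std())]
        print(n,len(t),'angle',90-np.degrees(np.arctan(q[0])))
cv2.imwrite('pics/end.png',cv2.resize(np.hstack(im),None,fx=1.5,fy=1.5))
E
python3 cv.py
```

```text
scene 3991 angle 60.313615498507545
side 67 angle 90.47447611209289
tcp from hinge -0.0002 0.1732 cover by pos 60.46 tool angle 59.98 toolx [ 1. -0. -0.] F [ 0.7  2.7 -3.3] [1.75 0.14 0.03]
```

View pics/end.png

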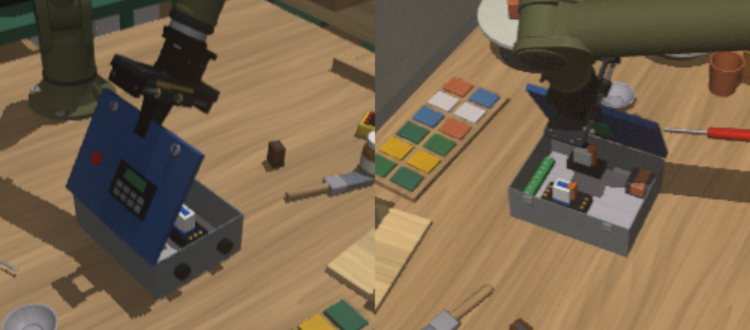

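The cover is held at 60°, with the gripper on its edge at left (150,115). The relay is locked in its socket at right (565,192), and the bench items I can see are where they were.

```bash
python3 -c "
from bench import ctrl
print(ctrl.close_job())"
```

```text
the job is handed in; nothing more can be done
None
```

The new relay is fully seated with the orange lever shut over it, and the gripper is holding the cover at about 60° (scene-camera depth measures 60.3°); the job is handed in.

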